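# Bring the red ribbon to the front of the supply carousel and lock it

### The job

Turn the florist's supply carousel so that the compartment with the red ribbon spool is at the front and lock it there: push the black tab of the catch out, away from the tray, push the tray round by its rim or finger posts, then push the catch fully home again in the notch of that compartment. Use only the fingertips or the outside of the fingers: touch none of the supplies in the tray, lift nothing, and leave everything else on the bench where it is.

Things in the scene. Friction and masses are not known exactly. Their poses are not given: they have to be found in the camera images.
- carousel: Foot of the supply carousel: bare metal, fixed to the table, a disc 200 mm across and 8 mm high under a revolving round white tray. Origin on the tray's axis at table height, +z up, its -x axis points to its FRONT, where a flat tongue of the foot sticks out 217 mm from the axis and carries the catch. It never moves.
- tray (a joint): Turn of the tray about the upright axis, rad, counter-clockwise from above positive, no stops. 0 at the start, locked there by the catch with the clay pot's compartment in front; a notch faces the catch at each multiple of 1.2566 (72 degrees). Bearing friction of about 0.08 N m (0.7 N at a post): it stops where it is left.
- hub (a point): Top of the hub at the middle of the tray, 66 mm above the table. The tray plate is 270 mm across, its top 23 mm above the table. Five wooden dividers 22 mm high make five equal compartments round the 46 mm hub, inside a lip 236 mm across and 9 mm high. The plate's edge outside the lip has a notch at the middle of each compartment.
- post (a point): Middle, 55 mm above the table, of one of five upright steel finger posts, one at the outer end of each divider, 125 mm from the axis, turning with the tray. 10 mm thick, with a black ball of 15 mm on top reaching 87 mm above the table. This one stands 36 degrees counter-clockwise (from above) from the front at the start, the others follow at every 72 degrees.
- catch (a joint): Slide of the catch, m: 0 = fully home (bolt 18 mm deep in a notch, tray locked), growing as it is drawn straight out from the tray's axis to the front; stop at 0.022; the tray is free from 0.019 on. About 2 N of friction, stays where it is left. The notches are funnelled: pushed in, the bolt lines the tray up if it is under 3 degrees off; if further off it stops on the rim.
- tab (a point): Centre, 60 mm above the table, of the catch's upright black thumb tab: 32 mm wide, 9 mm thick along the slide, reaching from 12 to 78 mm above the table. It moves with the catch: 181.5 mm from the tray's axis when home, 203.5 mm when fully out. When home, 42 mm are free between tab and tray edge; the bolt's keepers there are 28 mm high.
- red_spool: Spool of red ribbon, lying flat, about 66 mm across, 30 mm high, loose in a compartment (not the front one at the start). Its origin is the centre of its underside, which lies about 74 mm from the tray's axis.
- gold_spool: Spool of gold ribbon, lying flat, about 56 mm across, 22 mm high, loose in a compartment. Its origin is the centre of its underside.
- green_tape: Roll of green stem tape, lying flat, 58 mm across, 13 mm high, loose in a compartment. Its origin is the centre of its underside.
- brown_tape: Roll of brown stem tape, lying flat, 58 mm across, 13 mm high, loose in a compartment. Its origin is the centre of its underside.
- clay_pot: Small clay pot, 49 mm across, 38 mm high, loose in the compartment at the front at the start. Its origin is the centre of its underside.
- clay_pot_b: Larger clay pot, 65 mm across, 50 mm high, standing loose on the table left of the carousel's front. Origin under the middle.
- shears: Scissors with blue handles, 98 x 225 x 10 mm, lying loose at the right. Origin under the middle.
- pruner: Secateurs with red grips, 71 x 204 x 14 mm, lying loose at the right near the robot. Origin under the middle.
- pen: Black pen, 135 mm long, 10 mm thick, lying loose right of the carousel's front. Origin under the middle.

How it is judged:
By the outcome, as a careful person would: the job done as asked, in the order asked, and still so for the second after the job is handed in, with the robot touching nothing.
It also fails if it takes over 64 s, if anything falls off the work surface, if the arm or the gripper's body presses on something with over 40 N, if the wrist force passes 120 N, or if a joint passes its speed limit or range.

### The arm

A 6-joint arm with a two-finger parallel gripper is mounted at the origin on the work surface; the furniture and walls round the work are solid. World frame = base frame: x ahead of the robot, y to its left, z up, the work surface at z = 0. Lengths are in m, angles in rad, forces in N, time in s.
With the tool pointing down it reaches from about 0.35 to 1 m from the base axis. Payload 7.1 kg.
Tool frame: the origin (TCP) lies at the very end of the fingers, on their centre line; the grasp point (between the pads) lies 19 mm behind it; z points along the fingers, y is the direction in which the jaws open and shut (so a half turn about z gives the same grasp; the last joint's range is limited). The gripper opens to 85 mm and grips with 20 to 120 N. Pads are 22 mm wide; open, the fingers measure 114 mm over their backs; the gripper's body (76 mm by 85 mm) begins 54 mm behind the grasp point. The pads swing forward as they close: fully open they stand 13 mm farther back than shut.
Start: joints at [1.106, 0.423, 1.63, -0, 1.089, -0.019], TCP at [0.269, 0.564, 0.231] pointing down, gripper open.
Joint ranges: [-3, 3], [-0.9, 2.11], [0.09, 2.58], [-1.31, 4.45], [0.11, 2.69], [-2.54, 2.54]. Speed limits (rad/s): [2.39, 2.39, 3.01, 3.14, 3.14, 3.14].

### API

Orientations are given as a unit quaternion [w, x, y, z].
In Python, from workcell import env gives the robot as it stands. The module is installed in compiled form; this text tells all that it offers.
- The arm moves only by the shell command python3 -m pendant 'ROWS' [OPENING] [FORCE]. ROWS is JSON, a list of rows, each a list of 2 entries, a list of its own where there are three numbers: the shift along the tool's x, y, z in m, then the turn, a rotation vector about the tool's x, y, z in rad. A call has 1 to 20 rows; each row shifts and turns the pose as measured when the row begins, along the tool's axes as they then stand; what a row does not reach is not made up. A row lasts 1/10 s, in which the tool goes at most 50 mm and 8.59 degrees, less where a joint would pass 70% of its speed; a pose out of reach is approached as far as the arm can. A call is refused whole if a number of a shift passes 0.05 or a number of a turn 0.15, either way. A call with a gripper value outside its range is refused whole. OPENING is the finger opening in m, from 0 to 0.0854, set as the call begins (- or left out, the last holds). The fingers move at their own pace and stop on an object; FORCE is the grip in N (left out, the last holds). Time passes only in rows, so rows that do not move let the fingers close. It gives the time, the measured TCP pose, the force and the opening at its end, in the units of the state.
- env.get_obs(): the state, without advancing time (a new reading comes with each control period).
- env.get_image(name): name is "side" or "top"; returns the picture (480x640x3 uint8, blue, green, red); there is no depth.
- env.camera_model(name): a dict with "fx", "fy", "cx", "cy" (pixels), "eye" and "orientation" of the camera in the world. Camera axes: x right, y up, looking along -z (the intrinsics and any distortion apply to the point x, -y, -z); pixel columns grow to the right and rows downward; lengths in m; the calibration is good to about 2 mm. A picture is of the moment at which its call begins. camera_model takes no time and is no camera call.
- env.job_done(): hands the job in, once; it reports no verdict.
The state is a dict: "clock": time; "q": joint angles; "joint_vel": joint speeds; "joint_efforts": joint torques, N m; "tcp_pos": TCP position; "eef_rot": TCP orientation; "force": force on the tool from outside, world axes, zero at the start; "moment": the same for the moment, N m; "width": opening from 0.0 (shut) to 1.0 (fully open).
Only numpy, scipy, OpenCV 4.12 (cv2) and the standard library are available. Lean on these libraries where they do the work, as an engineer would, in place of code of your own. Each camera call takes 0.05 s, during which the arm holds its last target.

## Working session

There is one attempt and no reset: what is moved stays moved. The work goes in short steps, Python scripts to look and compute and a shell command to move; the robot and the scene stay as the last step left them, time stands still between calls to the robot, and variables do not carry over. Pictures are saved under pics/ and viewed, and the job is handed in when it is done.

```bash
mkdir -p pics; cat > h.py <<'E'
import numpy as np, cv2
from workcell import env
from scipy.spatial.transform import Rotation as R
def cam(n):
    m=env.camera_model(n); return m
def pix2plane(n,u,v,z):
    m=cam(n); o=m["orientation"]; Rm=R.from_quat([o[1],o[2],o[3],o[0]]).as_matrix()
    d=cv2.undistortPoints(np.array([[[u,v]]],float),np.array([[m["fx"],0,m["cx"]],[0,m["fy"],m["cy"]],[0,0,1]]),np.array(m.get("distortion",[0,0,0,0]),float))[0,0]
    r=Rm@np.array([d[0],-d[1],-1]); e=np.array(m["eye"]); return e+r*(z-e[2])/r[2]
def proj(n,p):
    m=cam(n); o=m["orientation"]; Rm=R.from_quat([o[1],o[2],o[3],o[0]]).as_matrix()
    c=Rm.T@(np.array(p)-np.array(m["eye"])); return np.array([m["cx"]+m["fx"]*c[0]/-c[2], m["cy"]+m["fy"]*(-c[1])/-c[2]])
E
python3 - <<'E'
from h import *
for n in("side","top"):
    cv2.imwrite(f"pics/{n}0.png",env.get_image(n)); print(cam(n))
print(env.get_obs())
E
```

```text
{'fx': 454.68295390313114, 'fy': 454.68295390313114, 'cx': 327.05070566279727, 'cy': 237.3711634196592, 'eye': array([-0.02711652, -0.87720401,  0.78381754]), 'orientation': array([ 0.84613345,  0.44471541, -0.13128483, -0.26277495])}
{'fx': 610.740194949386, 'fy': 610.740194949386, 'cx': 319.8367933565405, 'cy': 245.45960245196758, 'eye': array([ 0.28502494, -0.07146851,  1.42666584]), 'orientation': array([-0.70208076, -0.06376275,  0.05144538,  0.70736857])}
{'clock': 0.1, 'q': array([ 1.10599854e+00,  4.23793269e-01,  1.63057733e+00,  1.05943095e-05,
        1.08863833e+00, -1.89802112e-02]), 'joint_vel': array([ 0.00139999, -0.00073387, -0.00105919,  0.00093836, -0.00193753,
       -0.0017709 ]), 'joint_efforts': array([-3.21365169e-04, -5.58421648e+01, -2.82444388e+01, -1.51146928e-04,
        2.96941689e-03, -1.97936899e-06]), 'tcp_pos': array([0.26924212, 0.56349387, 0.23061967]), 'eef_rot': array([-1.74180167e-04,  2.21069717e-01,  9.75257750e-01, -6.86398093e-04]), 'force': array([0.21297685, 0.04040884, 0.08294536]), 'moment': array([0.00886083, 0.02445209, 0.00643372]), 'width': 0.9985720361616394}
```

View pics/top0.png

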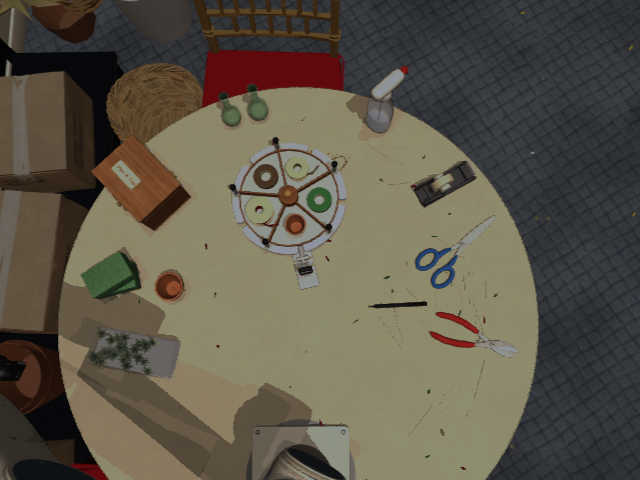

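View pics/side0.png

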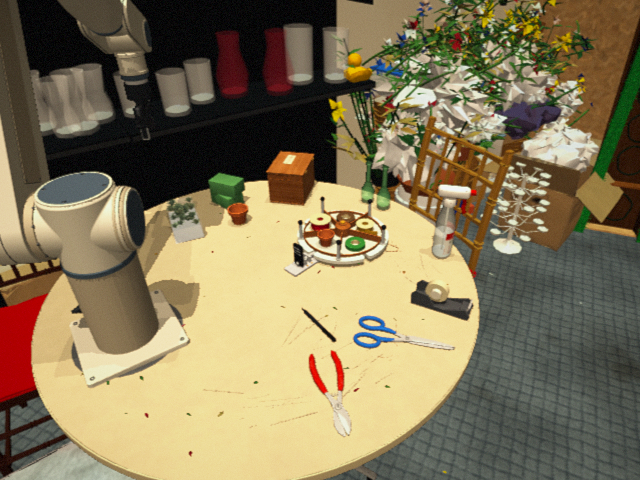

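```bash
python3 - <<'E'
from h import *
t=cv2.imread("pics/top0.png")[125:300,215:365]; cv2.imwrite("pics/top0c.png",cv2.resize(t,None,fx=3.4,fy=3.4,interpolation=cv2.INTER_CUBIC))
t=cv2.imread("pics/side0.png")[185:285,270:410]; cv2.imwrite("pics/side0c.png",cv2.resize(t,None,fx=5.6,fy=5.6,interpolation=cv2.INTER_CUBIC))
E
```

```text
(no output)
```

View pics/top0c.png

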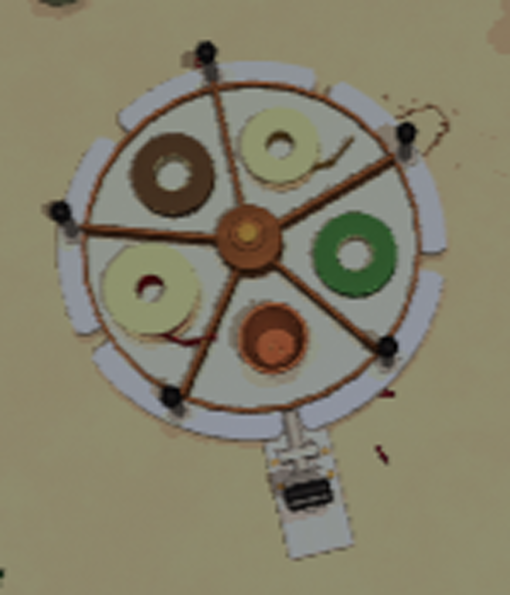

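View pics/side0c.png

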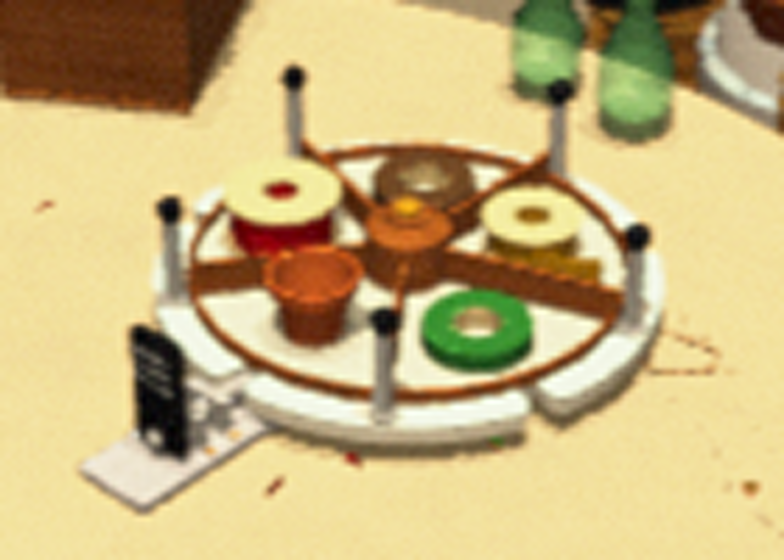

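```bash
python3 - <<'E'
from h import *
from scipy.optimize import least_squares
B=[(387,347),(405,132),(206,52),(60,212),(172,398)]
S=[(385,322),(637,238),(560,90),(293,77),(168,210)]
P=[(215+x/3.4,125+y/3.4) for x,y in B]
Q=[(270+x/5.6,185+y/5.6) for x,y in S]
def pts(p):
    x,y,a=p; return [np.array([x+.125*np.cos(a+np.pi+k),y+.125*np.sin(a+np.pi+k),.0795]) for k in np.deg2rad(36+72*np.arange(5))]
def f(p,w=(1,1)):
    return np.concatenate([w[0]*(proj("top",X)-q) for X,q in zip(pts(p),P)]+[w[1]*(proj("side",X)-q) for X,q in zip(pts(p),Q)])
for w in((1,1),(1,0),(0,1)):
    s=least_squares(f,[.65,0,0],args=(w,)); print(s.x,np.rad2deg(s.x[2]),np.round(f(s.x),1))
s=least_squares(f,[.65,0,0]).x
x,y,a=s
for r,z in((.1815,.078),(.217,.008)):
    X=[x-r*np.cos(a),y-r*np.sin(a),z]; print(X,[(proj("top",X)-[215,125])*3.4,(proj("side",X)-[270,185])*5.6])
X=pix2plane("top",215+308/3.4,125+492/3.4,.078); d=X[:2]-s[:2]; print(X,np.hypot(*d),np.rad2deg(np.arctan2(-d[1],-d[0])))
E
```

```text
[0.63091156 0.02456681 0.22413592] 12.842042399455364 [ 0.2 -0.   0.2  0.3 -0.2  0.2  0.1  0.2 -0.3 -0.1 -0.1 -0.2  0.3 -0.4
  0.   0.2  0.1  0.1  0.3 -0.1]
[0.63116354 0.02452728 0.22412569] 12.84145610021486 [ 0.2 -0.2  0.2  0.1 -0.2  0.1  0.1  0.1 -0.3 -0.2  0.  -0.2  0.3 -0.4
  0.1  0.2  0.2  0.   0.4 -0.2]
[0.63028286 0.02430337 0.22432508] 12.852880346179894 [ 0.4  0.2  0.3  0.5 -0.1  0.5  0.2  0.5 -0.2  0.1 -0.2 -0.1  0.2 -0.2
 -0.1  0.3 -0.   0.2  0.2 -0. ]
[np.float64(0.45395151037170356), np.float64(-0.015774097949646862), 0.078] [array([306.83204326, 490.12583248]), array([156.56526984, 336.18738134])]
[np.float64(0.4193394887584858), np.float64(-0.023664469287305562), 0.008] [array([322.69998719, 552.88912456]), array([110.57483979, 485.79582987])]
[ 0.45271024 -0.01653609  0.078     ] 0.1828801820283554 12.988366414365752
```

Red spool is in the left compartment (top view ~(260,210)), i.e. 72° clockwise from the front, so the tray must turn +72°. The carousel is at (0.631, 0.0246) with yaw 12.84°. First I move above the gap between tab and tray, with the gripper shut.

```bash
cat > st.py <<'E'
from h import *
import sys
C=np.array([.6308,.0245]); A=0.2241
o=env.get_obs(); p=np.array(o["tcp_pos"]); w,x,y,z=o["eef_rot"]; Rm=R.from_quat([x,y,z,w]).as_matrix()
d=p[:2]-C; r=np.hypot(*d); phi=np.rad2deg((np.arctan2(d[1],d[0])-A-np.pi+np.pi)%(2*np.pi)-np.pi)
print("t",round(o["clock"],2),"p",p.round(4),"r %.4f phi %.2f yaw-A %.2f tilt %.2f"%(r,phi,np.rad2deg(np.arctan2(Rm[1,0],Rm[0,0])-A),np.rad2deg(np.arccos(-Rm[2,2]))),"F",np.round(o["force"],1),"w",round(o["width"],3),"q6",round(o["q"][5],2))
if len(sys.argv)>3: # target r, phi(deg), z -> tool-frame shift
    R0,f,zz=map(float,sys.argv[1:4]); th=A+np.pi+np.deg2rad(f)
    t=np.array([C[0]+R0*np.cos(th),C[1]+R0*np.sin(th),zz]); print("tool shift",(Rm.T@(t-p)).round(4))
E
python3 -m pendant '[[[-0.0336,-0.0329,0],[0,0,0]],[[-0.0336,-0.0329,0],[0,0,0]],[[-0.0336,-0.0329,0],[0,0,0]],[[-0.0336,-0.0329,0],[0,0,0]],[[-0.0336,-0.0329,0],[0,0,0]],[[-0.0336,-0.0329,0],[0,0,0]],[[-0.0336,-0.0329,0],[0,0,0]],[[-0.0336,-0.0329,0],[0,0,0]],[[-0.0336,-0.0329,0],[0,0,0]],[[-0.0336,-0.0329,0],[0,0,0]],[[-0.0336,-0.0329,0],[0,0,0]],[[-0.0336,-0.0329,0],[0,0,0]],[[-0.0336,-0.0329,0],[0,0,0]]]' 0 20
python3 st.py .156 0 .231
```

```text
clock: 1.4
tcp_pos: [0.4835, -0.0272, 0.2282]
eef_rot: [-0.001, 0.216, 0.976, -0.001]
force: [-0.0, 0.1, 0.0]
width: -0.001
t 1.4 p [ 0.4835 -0.0272  0.2282] r 0.1561 phi 6.51 yaw-A 142.22 tilt 0.12 F [-0.   0.1  0. ] w -0.001 q6 -1.21
tool shift [ 0.0116  0.0135 -0.0029]
```

```bash

python3 -m pendant '[[[0,0,0],[0,0,0.146]],[[0,0,0],[0,0,0.146]],[[0,0,0],[0,0,0.146]],[[0,0,0],[0,0,0.146]],[[0,0,0],[0,0,0.146]],[[0,0,0],[0,0,0.146]],[[0,0,0],[0,0,0.146]],[[0,0,0],[0,0,0.146]],[[0,0,0],[0,0,0.146]],[[0,0,0],[0,0,0.146]],[[0,0,0],[0,0,0.146]],[[0,0,0],[0,0,0.146]],[[0,0,0],[0,0,0.146]],[[0,0,0],[0,0,0.146]],[[0,0,0],[0,0,0.146]],[[0,0,0],[0,0,0.146]],[[0,0,0],[0,0,0.146]],[[0,0,0],[0,0,0]]]'
python3 st.py .156 0 .10
python3 - <<'E'
from h import *
for n,(a,b,c,d),k in(("top",(100,325,190,390),3),("side",(120,285,230,430),4)):
    cv2.imwrite(f"pics/{n}1.png",cv2.resize(env.get_image(n)[a:b,c:d],None,fx=k-.5,fy=k-.5,interpolation=cv2.INTER_CUBIC))
E
```

```text
clock: 3.2
tcp_pos: [0.4807, -0.035, 0.2232]
eef_rot: [0.0, 0.997, 0.076, -0.006]
force: [0.3, 0.4, -1.2]
width: -0.003
t 3.2 p [ 0.4807 -0.035   0.2232] r 0.1615 phi 8.77 yaw-A -4.09 tilt 0.69 F [ 0.3  0.4 -1.2] w -0.003 q6 1.32
tool shift [ 0.0033 -0.0247  0.1232]
```

View pics/side1.png

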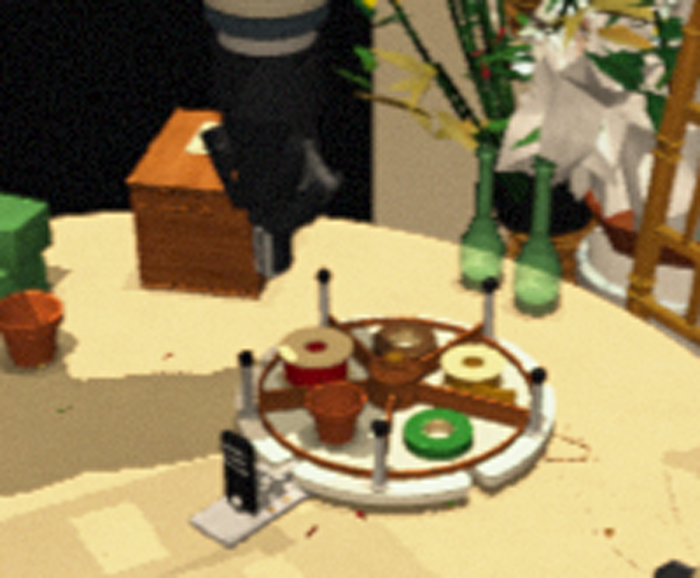

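```bash
cat >> st.py <<'E'
yy=A+np.deg2rad(float(sys.argv[4]) if len(sys.argv)>4 else 0); c,s=np.cos(yy),np.sin(yy)
T=np.array([[c,s,0],[s,-c,0],[0,0,-1]]); print("turn",R.from_matrix(Rm.T@T).as_rotvec().round(4))
E
python3 st.py .156 0 .10
```

```text
t 3.3 p [ 0.4807 -0.035   0.2232] r 0.1615 phi 8.78 yaw-A -3.79 tilt 0.69 F [ 0.3 -0.7  0.7] w 0.0 q6 1.32
tool shift [ 0.0034 -0.0247  0.1232]
turn [-0.0011  0.012  -0.0662]
```

```bash

python3 -m pendant '[[[0.002,-0.0247,0],[0,0.012,-0.066]],[[0,0,0.03],[0,0,0]],[[0,0,0.03],[0,0,0]],[[0,0,0.03],[0,0,0]],[[0,0,0.02],[0,0,0]],[[0,0,0],[0,0,0]]]'
python3 st.py .156 0 .045
```

```text
clock: 3.9
tcp_pos: [0.481, -0.0093, 0.1113]
eef_rot: [-0.0, 0.992, 0.124, 0.003]
force: [-0.5, -0.2, -0.3]
width: 0.0
t 3.9 p [ 0.481  -0.0093  0.1113] r 0.1536 phi -0.13 yaw-A 1.42 tilt 0.32 F [-0.5 -0.2 -0.3] w 0.0 q6 1.28
tool shift [-0.0028  0.0003  0.0662]
turn [ 0.0003 -0.0056  0.0248]
```

```bash

python3 -m pendant '[[[-0.003,0,0.012],[0,-0.005,0.024]],[[0,0,0.01],[0,0,0]],[[0,0,0],[0,0,0]]]'
python3 st.py .156 0 .045
python3 - <<'E'
from h import *
a=cv2.resize(env.get_image("top")[120:320,210:370],None,fx=2.5,fy=2.5,interpolation=cv2.INTER_CUBIC)
b=cv2.resize(env.get_image("side")[165:285,260:360],None,fx=4,fy=4,interpolation=cv2.INTER_CUBIC)
c=np.zeros((500,800,3),np.uint8);c[:500,:400]=a;c[:480,400:]=b;cv2.imwrite("pics/c2.png",c)
E
```

```text
clock: 4.2
tcp_pos: [0.4791, -0.0102, 0.0892]
eef_rot: [0.0, 0.994, 0.113, 0.001]
force: [0.7, -0.0, 0.4]
width: 0.004
t 4.2 p [ 0.4791 -0.0102  0.0892] r 0.1556 phi 0.03 yaw-A 0.13 tilt 0.14 F [ 0.7 -0.   0.4] w 0.004 q6 1.3
tool shift [-0.0005 -0.0001  0.0442]
turn [ 0.0009 -0.0022  0.0023]
```

View pics/c2.png

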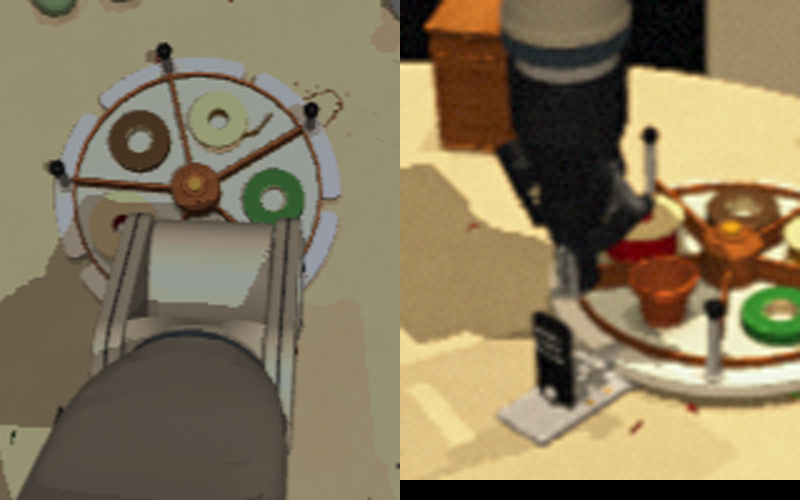

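Gripper is centred over the gap (right panel: fingertips ~(570,290), tab at (550,360), spool and pot clear). Lowering and pushing the tab outward.

```bash

python3 -m pendant '[[[0,0,0.02],[0,0,0]],[[0,0,0.02],[0,0,0]],[[0,0,0.003],[0,0,0]],[[-0.005,0,0],[0,0,0]],[[-0.005,0,0],[0,0,0]]]'
python3 st.py .188 0 .045
python3 -m pendant '[[[-0.005,0,0],[0,0,0]],[[-0.005,0,0],[0,0,0]],[[-0.005,0,0],[0,0,0]]]'
python3 st.py .188 0 .045
```

```text
clock: 4.8
tcp_pos: [0.4739, -0.0127, 0.05]
eef_rot: [0.001, 0.994, 0.114, 0.006]
force: [-0.4, -0.6, -0.2]
width: 0.002
t 4.8 p [ 0.4739 -0.0127  0.05  ] r 0.1612 phi 0.51 yaw-A 0.20 tilt 0.72 F [-0.4 -0.6 -0.2] w 0.002 q6 1.29
tool shift [-0.0268 -0.0016  0.0046]
turn [ 0.0037 -0.012   0.0034]
clock: 5.1
tcp_pos: [0.4603, -0.0165, 0.0519]
eef_rot: [0.002, 0.994, 0.113, 0.009]
force: [2.3, 0.6, -1.7]
width: 0.002
t 5.1 p [ 0.4603 -0.0165  0.0519] r 0.1754 phi 0.67 yaw-A 0.19 tilt 1.06 F [ 2.3  0.6 -1.7] w 0.002 q6 1.28
tool shift [-0.0128 -0.0021  0.0067]
turn [ 0.0051 -0.0177  0.0032]
```

```bash

python3 -m pendant '[[[-0.005,-0.001,0.002],[0.004,-0.015,0]],[[-0.004,0,0.002],[0,0,0]],[[-0.004,0,0],[0,0,0]]]'
python3 st.py .188 0 .045
python3 -m pendant '[[[-0.004,0,0.001],[0,0,0]],[[-0.004,0,0],[0,0,0]]]'
python3 st.py .188 0 .045
```

```text
clock: 5.4
tcp_pos: [0.4494, -0.0186, 0.0489]
eef_rot: [0.001, 0.994, 0.113, 0.004]
force: [11.1, 8.6, -9.3]
width: 0.002
t 5.4 p [ 0.4494 -0.0186  0.0489] r 0.1865 phi 0.54 yaw-A 0.15 tilt 0.50 F [11.1  8.6 -9.3] w 0.002 q6 1.28
tool shift [-0.0016 -0.0018  0.0039]
turn [ 0.0024 -0.0083  0.0026]
clock: 5.6
tcp_pos: [0.4499, -0.0193, 0.0493]
eef_rot: [0.001, 0.994, 0.112, 0.013]
force: [12.5, 9.1, -8.5]
width: -0.003
t 5.6 p [ 0.4499 -0.0193  0.0493] r 0.1861 phi 0.77 yaw-A 0.00 tilt 1.50 F [12.5  9.1 -8.5] w -0.003 q6 1.27
tool shift [-0.002  -0.0025  0.0043]
turn [ 0.0049 -0.0258 -0.    ]
```

Force rose to the stop. I back off, rise and check the catch.

```bash

python3 -m pendant '[[[0.006,0.001,0],[0,-0.02,0]],[[0.006,0.001,0],[0.004,0,0]],[[0,0,-0.03],[0,0,0]],[[0,0,-0.03],[0,0,0]],[[0,0,0],[0,0,0]]]'
python3 st.py .125 -55 .11 -40
python3 - <<'E'
from h import *
im=env.get_image("side")
b=cv2.resize(im[185:285,270:410],None,fx=5.6,fy=5.6,interpolation=cv2.INTER_CUBIC);cv2.imwrite("pics/c3.png",b)
E
```

```text
clock: 6.1
tcp_pos: [0.4591, -0.0184, 0.1089]
eef_rot: [-0.001, 0.994, 0.112, -0.002]
force: [0.8, -0.4, -0.1]
width: -0.003
t 6.1 p [ 0.4591 -0.0184  0.1089] r 0.1770 phi 1.20 yaw-A 0.06 tilt 0.29 F [ 0.8 -0.4 -0.1] w -0.003 q6 1.28
tool shift [ 0.1053 -0.106  -0.0013]
turn [-0.0009  0.0051  0.6992]
```

View pics/c3.png

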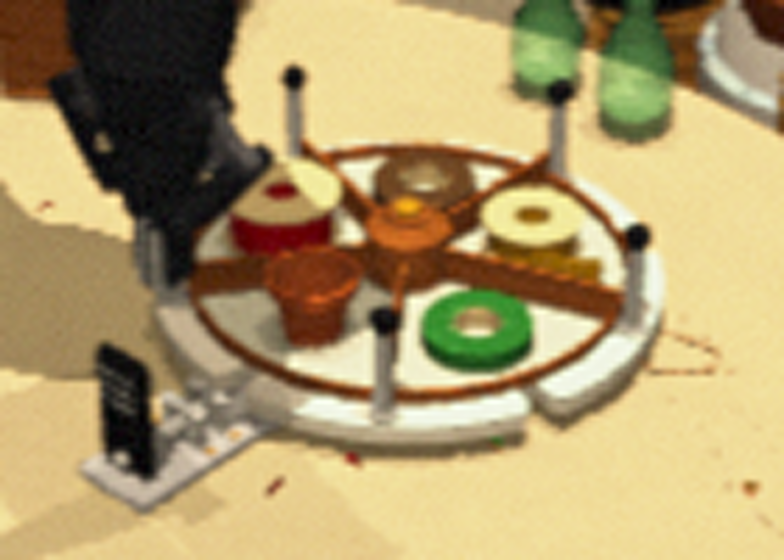

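Catch is out: tab top moved from ~(160,335) to ~(122,350). Now I turn the tool so its narrow side faces the post and go behind the front-left post.

```bash

python3 -m pendant '[[[0,0,-0.002],[0,0,-0.126]],[[0,0,-0.002],[0,0,-0.126]],[[0,0,-0.002],[0,0,-0.126]],[[0,0,-0.002],[0,0,-0.126]],[[0,0,-0.002],[0,0,-0.126]]]'
python3 st.py .13 -55 .115 35
python3 - <<'E'
from h import *
for r in(.1815,.2035):
    X=[.6308-r*np.cos(.2241),.0245-r*np.sin(.2241),.078]; print((proj("side",X)-[270,185])*5.6)
E
```

```text
clock: 6.65
tcp_pos: [0.4524, -0.0186, 0.1123]
eef_rot: [-0.005, 0.905, 0.425, -0.008]
force: [0.4, -0.2, -0.3]
width: -0.002
t 6.65 p [ 0.4524 -0.0186  0.1123] r 0.1835 phi 0.73 yaw-A 37.47 tilt 1.13 F [ 0.4 -0.2 -0.3] w -0.002 q6 0.62
tool shift [ 0.1526 -0.0202 -0.0039]
turn [-0.0166  0.0106  0.043 ]
[156.42746559 336.32794424]
[122.7330355 356.6074354]
```

```bash

python3 -m pendant '[[[0.038,-0.005,-0.001],[-0.016,0.01,0.043]],[[0.038,-0.005,0],[0,0,0]],[[0.038,-0.005,0],[0,0,0]],[[0.038,-0.005,0],[0,0,0]],[[0,0,0],[0,0,0]]]'
python3 st.py .13 -55 .115 35
```

```text
clock: 7.15
tcp_pos: [0.5348, 0.1111, 0.1054]
eef_rot: [-0.002, 0.914, 0.406, -0.007]
force: [0.1, -1.0, 0.2]
width: 0.002
t 7.15 p [0.5348 0.1111 0.1054] r 0.1293 phi -54.87 yaw-A 35.09 tilt 0.80 F [ 0.1 -1.   0.2] w 0.002 q6 0.91
tool shift [ 0.0002 -0.0008 -0.0096]
turn [-0.0097  0.0101  0.0015]
```

```bash

python3 -m pendant '[[[0,-0.001,0.02],[-0.01,0.01,0]],[[0,0,0],[0,0,0]]]'
python3 st.py .13 -55 .057 35
python3 - <<'E'
from h import *
a=cv2.resize(env.get_image("top")[120:320,210:370],None,fx=2.5,fy=2.5,interpolation=cv2.INTER_CUBIC)
b=cv2.resize(env.get_image("side")[165:285,260:360],None,fx=4,fy=4,interpolation=cv2.INTER_CUBIC)
c=np.zeros((500,800,3),np.uint8);c[:500,:400]=a;c[:480,400:]=b;cv2.imwrite("pics/c4.png",c)
E
```

```text
clock: 7.35
tcp_pos: [0.5314, 0.1118, 0.0823]
eef_rot: [-0.0, 0.913, 0.407, -0.002]
force: [0.3, 0.6, -0.5]
width: 0.004
t 7.35 p [0.5314 0.1118 0.0823] r 0.1323 phi -54.15 yaw-A 35.23 tilt 0.28 F [ 0.3  0.6 -0.5] w 0.004 q6 0.92
tool shift [0.0021 0.0023 0.0253]
turn [-0.0026  0.0042  0.004 ]
```

View pics/c4.png

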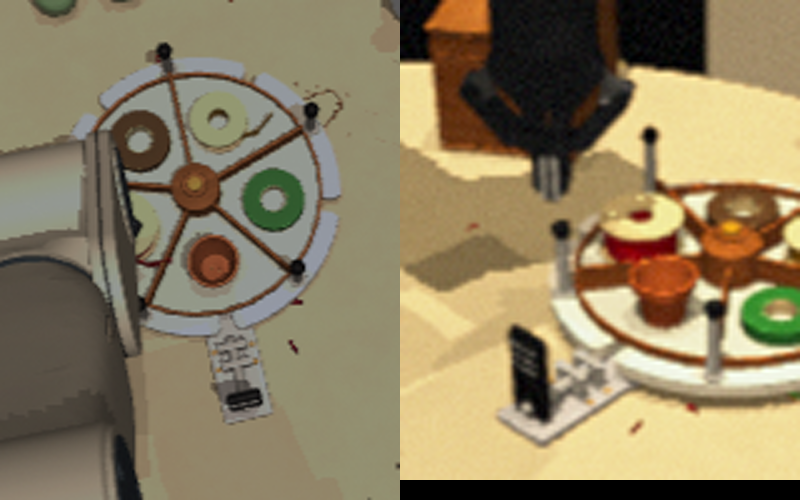

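Fingers stand behind the front-left post (right panel: tip (550,190), ball (560,230)), outside the spool. Lowering, then pushing along the arc.

```bash

python3 -m pendant '[[[0.001,0.002,0.018],[0,0,0]],[[0,0,0.008],[0,0,0]],[[0,0,0],[0,0,0]]]'
python3 st.py .13 -46 .057 44
```

```text
clock: 7.75
tcp_pos: [0.5358, 0.1094, 0.0593]
eef_rot: [0.0, 0.914, 0.406, -0.001]
force: [-0.4, -0.7, 0.2]
width: 0.001
t 7.75 p [0.5358 0.1094 0.0593] r 0.1274 phi -54.62 yaw-A 35.06 tilt 0.06 F [-0.4 -0.7  0.2] w 0.001 q6 0.92
tool shift [-0.0195 -0.001   0.0024]
turn [-0.0003  0.0011 -0.156 ]
```

```bash

python3 -m pendant '[[[-0.009,0,0.001],[0,0,-0.07]],[[-0.009,0,0],[0,0,-0.07]],[[-0.006,0,0],[0,0,-0.05]],[[-0.006,0.0003,0],[0,0,-0.05]]]'
python3 st.py .13 -30 .057 60
```

```text
clock: 8.15
tcp_pos: [0.5188, 0.0843, 0.0611]
eef_rot: [0.0, 0.857, 0.516, 0.001]
force: [0.2, 0.4, -0.0]
width: 0.002
t 8.15 p [0.5188 0.0843 0.0611] r 0.1270 phi -40.92 yaw-A 49.25 tilt 0.09 F [ 0.2  0.4 -0. ] w 0.002 q6 0.63
tool shift [-0.0246 -0.0008  0.0041]
turn [ 0.0014 -0.0006 -0.1876]
```

```bash

python3 -m pendant '[[[-0.009,0,0.001],[0,0,-0.07]],[[-0.009,0,0.001],[0,0,-0.07]],[[-0.009,0,0.001],[0,0,-0.07]],[[-0.009,0,0.001],[0,0,-0.07]],[[-0.009,0,0],[0,0,-0.07]]]'
python3 st.py .127 0 .057 90
```

```text
clock: 8.65
tcp_pos: [0.5056, 0.0404, 0.062]
eef_rot: [0.002, 0.75, 0.662, 0.003]
force: [-0.0, 0.4, -0.8]
width: 0.001
t 8.65 p [0.5056 0.0404 0.062 ] r 0.1262 phi -20.06 yaw-A 70.06 tilt 0.47 F [-0.   0.4 -0.8] w 0.001 q6 0.18
tool shift [-0.0436  0.0068  0.0049]
turn [ 0.0081 -0.0009 -0.3481]
```

```bash

python3 -m pendant '[[[-0.009,0,0.002],[0.008,0,-0.07]],[[-0.009,0,0.001],[0,0,-0.07]],[[-0.009,0,0.001],[0,0,-0.07]],[[-0.009,0,0.001],[0,0,-0.07]],[[-0.009,0,0.001],[0,0,-0.07]]]'
python3 st.py .127 20 .057 110
python3 - <<'E'
from h import *
a=cv2.resize(env.get_image("top")[120:320,210:370],None,fx=2.5,fy=2.5,interpolation=cv2.INTER_CUBIC)
b=cv2.resize(env.get_image("side")[165:285,270:400],None,fx=3,fy=3,interpolation=cv2.INTER_CUBIC)
c=np.zeros((500,800,3),np.uint8);c[:500,:400]=a;c[:360,400:790]=b;cv2.imwrite("pics/c5.png",c)
E
```

```text
clock: 9.15
tcp_pos: [0.5087, -0.0068, 0.0608]
eef_rot: [0.002, 0.618, 0.786, 0.003]
force: [0.7, 1.7, -0.3]
width: 0.001
t 9.15 p [ 0.5087 -0.0068  0.0608] r 0.1261 phi 1.55 yaw-A 90.87 tilt 0.40 F [ 0.7  1.7 -0.3] w 0.001 q6 -0.28
tool shift [-0.0401  0.0061  0.0038]
turn [ 7.000e-03 -2.000e-04 -3.339e-01]
```

View pics/c5.png

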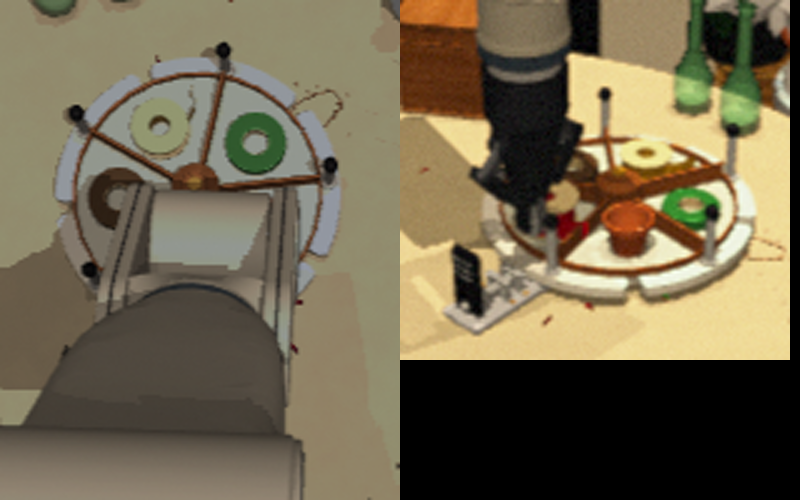

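Tray is following; the post is just ahead of the fingertip, supplies untouched. Measuring the tray angle from the balls.

```bash
cat > ang.py <<'E'
from h import *
from scipy.optimize import minimize_scalar
def blobs(im):  # dark balls in top view near predicted ring
    out=[]
    for th in np.arange(0,360,1.0):
        X=[.6308+.125*np.cos(np.deg2rad(th)),.0245+.125*np.sin(np.deg2rad(th)),.0795]
        u=proj("top",X); out.append(cv2.getRectSubPix(im,(3,3),tuple(map(float,u))).astype(float).max(axis=2).mean())
    return np.array(out)
im=env.get_image("top"); v=blobs(im); base=np.rad2deg(.2241)+180
# local minima
idx=[i for i in range(360) if v[i]<60 and v[i]==v.take(range(i-5,i+6),mode='wrap').min()]
for i in idx:
    k=(np.arange(i-4,i+5))%360; w=np.clip(90-v[k],0,None); c=i+(w*np.arange(-4,5)).sum()/w.sum()
    print(round(c,1),round(v[i]),"turn mod72: %.2f"%((c-base-36+36)%72-36))
E
python3 ang.py
```

```text
60.8 18 turn mod72: -24.02
132.9 9 turn mod72: -23.94
200.7 58 turn mod72: -28.15
276.9 18 turn mod72: -23.90
349.6 18 turn mod72: -23.28
```

```bash

python3 -m pendant '[[[-0.009,0,0.002],[0.006,0,-0.07]],[[-0.009,0,0.001],[0,0,-0.07]],[[-0.009,0,0.001],[0,0,-0.07]],[[-0.006,0,0.001],[0,0,-0.05]]]'
python3 st.py .127 25 .057 115; python3 ang.py
```

```text
clock: 9.7
tcp_pos: [0.5187, -0.0367, 0.0572]
eef_rot: [-0.001, 0.512, 0.859, 0.001]
force: [-1.1, 0.8, 0.8]
width: 0.003
t 9.7 p [ 0.5187 -0.0367  0.0572] r 0.1277 phi 15.81 yaw-A 105.54 tilt 0.11 F [-1.1  0.8  0.8] w 0.003 q6 -0.59
tool shift [-0.0203  0.0025  0.0002]
turn [ 0.0007 -0.0018 -0.1651]
2.0 17 turn mod72: -10.81
73.4 17 turn mod72: -11.46
145.5 10 turn mod72: -11.31
289.9 19 turn mod72: -10.99
```

```bash

python3 -m pendant '[[[-0.008,0,0.001],[0,0,-0.06]],[[-0.006,0,0],[0,0,-0.045]],[[-0.005,0,0],[0,0,-0.04]],[[-0.003,0,0],[0,0,-0.02]]]'
python3 st.py .127 27 .057 115; python3 ang.py
```

```text
clock: 10.15
tcp_pos: [0.5296, -0.0543, 0.0568]
eef_rot: [-0.001, 0.441, 0.898, 0.001]
force: [0.1, 0.5, -1.9]
width: 0.002
t 10.15 p [ 0.5296 -0.0543  0.0568] r 0.1283 phi 25.08 yaw-A 114.88 tilt 0.19 F [ 0.1  0.5 -1.9] w 0.002 q6 -0.79
tool shift [-0.0042  0.0014 -0.0002]
turn [-0.0001 -0.0033 -0.002 ]
11.1 18 turn mod72: -1.71
82.5 18 turn mod72: -2.36
154.6 12 turn mod72: -2.27
299.2 19 turn mod72: -1.66
```

```bash

python3 -m pendant '[[[-0.004,0,0],[0,0,-0.02]],[[-0.002,0,0],[0,0,0]],[[-0.001,0,0],[0,0,0]]]'
python3 st.py .127 27 .057 115; python3 ang.py
```

```text
clock: 10.5
tcp_pos: [0.5341, -0.0596, 0.0571]
eef_rot: [-0.002, 0.432, 0.902, 0.001]
force: [0.2, 0.7, 0.6]
width: 0.007
t 10.5 p [ 0.5341 -0.0596  0.0571] r 0.1281 phi 28.17 yaw-A 115.99 tilt 0.19 F [0.2 0.7 0.6] w 0.007 q6 -0.82
tool shift [0.0026 0.001  0.0001]
turn [-0.     -0.0034  0.0172]
14.3 18 turn mod72: 1.48
85.5 18 turn mod72: 0.64
157.2 19 turn mod72: 0.39
302.4 18 turn mod72: 1.55
```

```bash
sed 's/env.get_image("top")/cv2.imread("pics\/top0.png")/' ang.py | python3 -
python3 -m pendant '[[[0.012,0,0],[0,0,0]],[[0.006,0,-0.005],[0,0,0]],[[0,0,-0.03],[0,0,0]],[[0,0,-0.03],[0,0,0]],[[0,0,0],[0,0,0]]]'
python3 st.py .235 0 .115 90;python3 ang.py
```

```text
13.2 17 turn mod72: 0.39
84.5 18 turn mod72: -0.39
156.5 17 turn mod72: -0.36
228.1 17 turn mod72: -0.77
301.2 18 turn mod72: 0.35
clock: 11.05
tcp_pos: [0.5197, -0.0431, 0.1238]
eef_rot: [-0.003, 0.432, 0.902, 0.0]
force: [0.1, 1.3, 0.5]
width: -0.003
t 11.05 p [ 0.5197 -0.0431  0.1238] r 0.1301 phi 18.49 yaw-A 115.96 tilt 0.37 F [0.1 1.3 0.5] w -0.003 q6 -0.79
tool shift [ 0.0859 -0.0823  0.0095]
turn [-0.004  -0.0051  0.4531]
14.4 19 turn mod72: 1.53
85.6 20 turn mod72: 0.78
302.6 18 turn mod72: 1.76
```

Tray stays ~1.2° past centre (within the funnel). Moving to the front of the tab.

```bash

python3 -m pendant '[[[0.03,-0.029,0],[0,0,0]],[[0.03,-0.029,0],[0,0,0]],[[0.026,-0.028,0],[0,0,0]],[[0,0,0],[0,0,-0.14]],[[0,0,0],[0,0,-0.14]],[[0,0,0],[0,0,-0.14]],[[0,0,0],[0,0,-0.14]],[[0,0,0],[0,0,-0.14]],[[0,0,0],[0,0,-0.14]],[[0,0,0],[0,0,-0.14]],[[0,0,0],[0,0,-0.14]],[[0,0,0],[0,0,0]]]'
python3 st.py .243 0 .115 180
```

```text
clock: 12.3
tcp_pos: [0.3812, -0.0257, 0.1154]
eef_rot: [-0.011, -0.136, 0.991, 0.004]
force: [-0.0, -0.6, -0.4]
width: 0.003
t 12.3 p [ 0.3812 -0.0257  0.1154] r 0.2546 phi -1.47 yaw-A -177.21 tilt 1.37 F [-0.  -0.6 -0.4] w 0.003 q6 -1.95
tool shift [-0.0112 -0.0071  0.    ]
turn [ 0.01   -0.0217  0.0487]
```

```bash

python3 -m pendant '[[[-0.01,-0.007,0.01],[0.01,-0.02,0.048]],[[0,0,0.02],[0,0,0]],[[0,0,0.02],[0,0,0]],[[0,0,0.015],[0,0,0]],[[0,0,0],[0,0,0]]]'
python3 st.py .23 0 .045 180
python3 - <<'E'
from h import *
b=cv2.resize(env.get_image("side")[165:295,250:400],None,fx=4.6,fy=4.6,interpolation=cv2.INTER_CUBIC)
cv2.imwrite("pics/c6.png",b)
E
```

```text
clock: 12.8
tcp_pos: [0.391, -0.0291, 0.0468]
eef_rot: [-0.001, -0.101, 0.995, -0.0]
force: [-0.6, 0.1, -0.9]
width: -0.001
t 12.8 p [ 0.391  -0.0291  0.0468] r 0.2457 phi -0.25 yaw-A -181.23 tilt 0.12 F [-0.6  0.1 -0.9] w -0.001 q6 -1.88
tool shift [-0.0157 -0.0007  0.0017]
turn [-0.0001 -0.0021 -0.0214]
```

View pics/c6.png

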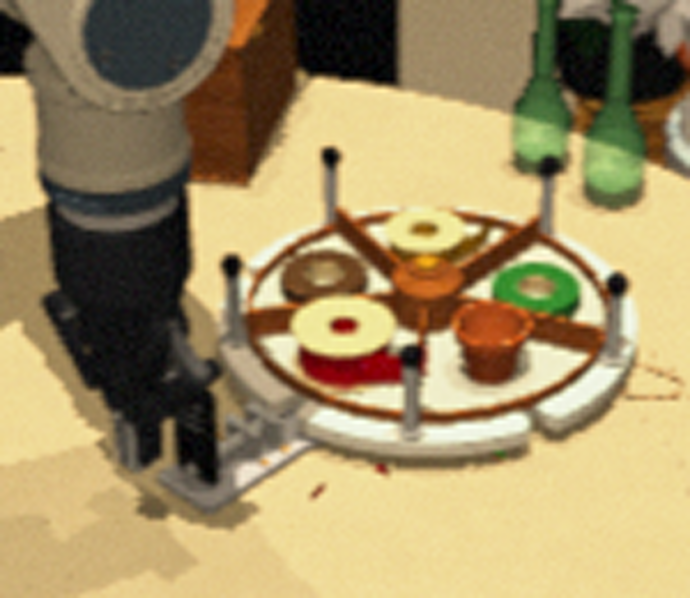

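The red spool is in front, and the fingers stand just outside the tab (fingers ~(140,440), tab ~(200,440)). Pushing the catch in.

```bash

python3 -m pendant '[[[-0.008,0,0.001],[0,0,-0.02]],[[-0.008,0,0],[0,0,0]],[[-0.008,0,0],[0,0,0]],[[-0.006,0,0.001],[0,0,0]],[[-0.006,0,0.001],[0,0,0]]]'
python3 st.py .197 0 .045 180
```

```text
clock: 13.35
tcp_pos: [0.4296, -0.0206, 0.0465]
eef_rot: [0.0, -0.11, 0.994, -0.0]
force: [-2.1, -0.7, 1.9]
width: -0.0
t 13.35 p [ 0.4296 -0.0206  0.0465] r 0.2062 phi -0.20 yaw-A -180.17 tilt 0.05 F [-2.1 -0.7  1.9] w -0.0 q6 -1.87
tool shift [-0.0092 -0.0007  0.0015]
turn [-0.0009  0.0002 -0.0029]
```

```bash

python3 -m pendant '[[[-0.005,0,0.001],[0,0,0]],[[-0.005,0,0],[0,0,0]],[[-0.005,0,0],[0,0,0]],[[-0.004,0,0],[0,0,0]]]'
python3 st.py .197 0 .045 180;python3 ang.py
python3 -m pendant '[[[-0.005,0,0],[0,0,0]],[[-0.007,0,0],[0,0,0]],[[-0.007,0,0],[0,0,0]]]'
python3 st.py .197 0 .045 180;python3 ang.py
```

```text
clock: 13.75
tcp_pos: [0.4393, -0.017, 0.0443]
eef_rot: [-0.01, -0.111, 0.994, 0.0]
force: [-12.6, -8.0, 9.7]
width: -0.002
t 13.75 p [ 0.4393 -0.017   0.0443] r 0.1959 phi -0.62 yaw-A -180.08 tilt 1.19 F [-12.6  -8.    9.7] w -0.002 q6 -1.85
tool shift [ 0.0011 -0.0021 -0.0007]
turn [ 0.0028 -0.0205 -0.0014]
13.9 17 turn mod72: 1.07
85.2 17 turn mod72: 0.38
228.6 18 turn mod72: -0.27
301.9 19 turn mod72: 1.05
clock: 14.1
tcp_pos: [0.4376, -0.0149, 0.0418]
eef_rot: [-0.031, -0.112, 0.993, 0.001]
force: [-20.8, -12.3, 20.5]
width: 0.0
t 14.1 p [ 0.4376 -0.0149  0.0418] r 0.1972 phi -1.30 yaw-A -179.98 tilt 3.57 F [-20.8 -12.3  20.5] w 0.0 q6 -1.84
tool shift [ 0.0001 -0.0044 -0.0032]
turn [ 0.0098 -0.0615  0.0001]
13.9 17 turn mod72: 1.07
85.2 17 turn mod72: 0.40
301.9 19 turn mod72: 1.03
```

```bash

python3 -m pendant '[[[0.01,0,0],[0.01,-0.06,0]],[[0.015,0,0],[0,0,0]],[[0.015,0,0],[0,0,0]],[[0.015,0,-0.02],[0,0,0]],[[0,0,-0.04],[0,0,0]],[[0,0,-0.04],[0,0,0]],[[0,0,-0.04],[0,0,0]],[[0,0,0],[0,0,0]]]'
python3 st.py .3 0 .15 180;python3 ang.py
python3 - <<'E'
from h import *
s=env.get_image("side");t=env.get_image("top")
cv2.imwrite("pics/s7full.png",s);cv2.imwrite("pics/t7full.png",t)
cv2.imwrite("pics/c7.png",cv2.resize(s[185:285,270:410],None,fx=5.6,fy=5.6,interpolation=cv2.INTER_CUBIC))
E
```

```text
clock: 14.95
tcp_pos: [0.3829, -0.0282, 0.1873]
eef_rot: [-0.003, -0.111, 0.994, 0.0]
force: [-0.2, 0.2, -0.3]
width: -0.004
t 14.95 p [ 0.3829 -0.0282  0.1873] r 0.2534 phi -0.83 yaw-A -180.11 tilt 0.33 F [-0.2  0.2 -0.3] w -0.004 q6 -1.9
tool shift [ 0.0464 -0.0038  0.0376]
turn [ 0.0009 -0.0058 -0.002 ]
13.9 18 turn mod72: 1.06
85.2 18 turn mod72: 0.39
157.4 11 turn mod72: 0.59
228.7 19 turn mod72: -0.11
301.9 20 turn mod72: 1.05
301.9 20 turn mod72: 1.05
```

View pics/c7.png

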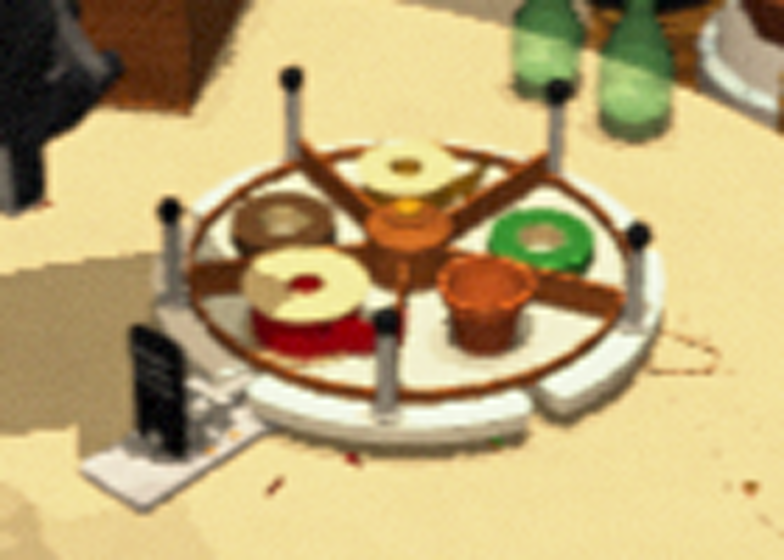

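View pics/t7full.png

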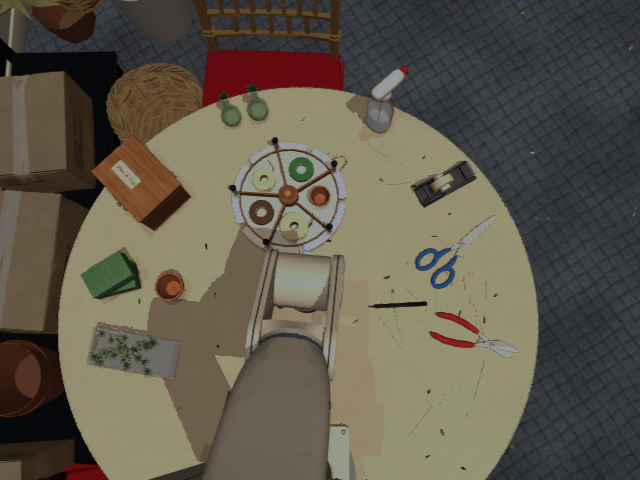

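```bash
python3 - <<'E'
from h import *
a=cv2.imread("pics/side0.png",0).astype(np.float32);b=cv2.imread("pics/s7full.png",0).astype(np.float32)
# tab crop, black/bright neighbours: template match w/ upsample
k=10
T=cv2.resize(a[241:268,292:304],None,fx=k,fy=k,interpolation=cv2.INTER_CUBIC)
S=cv2.resize(b[236:273,285:311],None,fx=k,fy=k,interpolation=cv2.INTER_CUBIC)
r=cv2.matchTemplate(S,T,cv2.TM_CCOEFF_NORMED);_,m,_,l=cv2.minMaxLoc(r);print("tab shift px",l[0]/k-7,l[1]/k-5,m)
for n in range(0,1):
    P=[proj("side",[.6308-q*np.cos(.2241),.0245-q*np.sin(.2241),.06]) for q in(.1815,.1825)];print("px per mm",P[1]-P[0])
E
```

```text
tab shift px -0.20000000000000018 -0.20000000000000018 0.9753105044364929
px per mm [-0.26822881  0.16419346]
```

```bash
python3 -c "
from workcell import env
print(env.job_done())"
```

```text
the job is handed in; nothing more can be done
None
```

The red ribbon compartment is now at the front and locked, and I handed the job in at about 15 s of robot time.

**What I did:** With the gripper shut, I pushed the black tab out from the tray side until it met its stop. I then pushed the front-left finger post round the arc, turning the tray about +72°. Last, I pushed the tab back in from the front until the force rose firmly at its stop, about 27 N overall at the wrist, and drew the arm clear.

**What the last checks showed:**
- **Position:** The last picture shows the red spool in the front compartment.
- **Catch:** The tab is within about 0.2 mm of its original home position in the side view.
- **Tray angle:** The five balls put the tray about 0.7° from an exact 72°. It had been about 1.2° over before I pushed the catch in. The rest is probably play in the notch plus measuring error.
- **Other items:** In the top view, the loose items on the bench are where they were at the start. The supplies turned with the tray, and I saw no contact with any of them.
- **Arm:** The fingers were clear of everything, with near-zero force.

No check failed outright. One oddity: each time the tab met a stop, the force also had sideways and vertical parts (8–20 N), and the tool tilted up to 3.6° on the final push. The highest force I read was about 32 N in total, well below the 120 N limit.

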